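Hold the bread bin open

ROBOT

A 6-joint arm with a two-finger parallel gripper is mounted at the origin on the work surface. World frame = base frame: x ahead of the robot, y to its left, z up, the work surface at z = 0. Lengths are in m, angles in rad, forces in N, time in s.
With the tool pointing down it reaches from about 0.35 to 1 m from the base axis. Payload 7.1 kg.
Tool frame: the origin (TCP) lies between the finger pads; the fingertips stand 22 mm ahead of it and the grasp point (between the pads) lies 3 mm ahead of it; x points along the fingers, y is the direction in which the jaws open and shut, and the axes are right-handed (so a half turn about x gives the same grasp; the last joint's range is limited). The gripper opens to 85 mm and grips with 20 to 120 N. Pads are 22 mm wide; open, the fingers measure 114 mm over their backs; the gripper's body (76 mm by 85 mm) begins 54 mm behind the grasp point. The pads swing forward as they close: fully open they stand 13 mm farther back than shut.
Start: joints at [1.197, 0.423, 1.63, -0, 1.089, -0.019], TCP at [0.217, 0.586, 0.253] pointing down, gripper open.
Joint ranges: [-3, 3], [-0.9, 2.11], [0.09, 2.58], [-1.31, 4.45], [0.11, 2.69], [-2.54, 2.54]. Speed limits (rad/s): [2.39, 2.39, 3.01, 3.14, 3.14, 3.14].

INTERFACE

Orientations are given as a rotation vector (axis times angle).
In Python, from rig import manip gives the robot as it stands. The module is installed in compiled form; this text tells all that it offers. Calls block until the motion is done:
- manip.move_to(position, orientation): joint-space move of the TCP to a pose.
- manip.servo_line(position, orientation=None, rate=0.15): straight line of the TCP; orientation=None keeps the orientation; rate is the mean speed in m/s.
- manip.set_joints(angles): joint-space move.
- manip.command_gripper(opening, f_grip=None): finger opening in m; f_grip is the grip in N (None keeps the last); returns when the fingers have stopped.
- manip.hold(seconds).
- manip.solve_ik(position, orientation): joint angles nearest the present ones, or None.
- manip.camera(name): name is "scene" or "top" or "wrist"; returns a dict with "image" (480x640x3 uint8, red, green, blue), "fx", "fy", "cx", "cy" (pixels), "cam_to_world" (4x4, takes a point from camera to world coordinates); the wrist camera has in their place "mount" (4x4, takes a point from camera to tool coordinates, whose origin is the TCP and whose axes are the tool frame's). Camera axes: x right, y down, z forward; pixel columns grow to the right and rows downward; lengths in m; the calibration is good to about 2 mm. A picture is of the moment at which its call begins: read the wrist's pose just before it. There is no depth.
A pose or a line that the arm cannot do raises manip.IKError and nothing moves.
- manip.sign_off(): hands the job in, once; it reports no verdict.
Readings, each from a call of its own:
- manip.get_time(): time.
- manip.get_joint_positions(): joint angles.
- manip.get_joint_vel(): joint speeds.
- manip.get_tau(): joint torques, N m.
- manip.get_position(): TCP position.
- manip.get_ee_rot(): TCP orientation.
- manip.get_contact_force(): force on the tool from outside, world axes, zero at the start.
- manip.get_torque(): the same for the moment, N m.
- manip.get_width(): finger opening in m.
Only numpy, scipy, OpenCV 4.12 (cv2) and the standard library are available. Lean on these libraries where they do the work, as an engineer would, in place of code of your own. Each camera call takes 0.05 s, during which the arm holds its last target. There are 200 camera calls.

TASK

I want to load the bread bin, but a mug is standing on its lid. Set the mug down (do not drop it) upright on the round cork mat and let go of it, keeping it upright all the way, and then lift the bin's lid to about 60 degrees from closed, within 10 degrees either way, and keep holding it there: it falls shut if released, so finish while holding it. Leave everything else on the counter where it stands.

Things in the scene. Friction and masses are not known exactly. Their poses are not given: they have to be found in the camera images.
- bin: Cream bread bin, fixed: open box 160 mm deep (its x), 260 mm wide (its y), 100 mm high, walls 5 mm, a brass band 1 mm proud round its top, under a hinged wooden lid 8 mm thick of the same outline (closed lid top 108 mm above the counter). Origin: centre of its underside; x points from the front (handle side) to the hinge side at the back, z up. As a solid it includes lid and handle.
- lid (a joint): Angle of the bin's lid in rad: 0 closed (as at the start), growing as the front edge rises; 60 degrees = 1.047; it stops at 1.4. The lid (about 0.4 kg with handle) swings freely about the hinge and falls shut by its weight from any angle.
- lid_bar (a point): Middle of the bar of the lid's brass bow handle: round, 12 mm thick, 110 mm long along the bin's y, level with the lid, 45 mm in front of its front edge (39 mm free gap), 104 mm above the counter when closed, nothing beneath; a 12 mm rod joins each end to the lid. It lies 205 mm in front of the hinge line and 4 mm above it, and moves with the lid. y along the bar; x, z turn with the lid.
- lid_hinge (a point): Middle of the hinge line, on the bin's back top edge, 80 mm behind the bin's origin and 100 mm above the counter; y along the hinge line. The lid opens by a positive turn about this y.
- mug: Loose blue ceramic mug, about 0.28 kg, outer diameter 84 mm (foot 80 mm), 95 mm high, wall 4 mm, one D-shaped handle on its +y side. Origin: centre of its underside. It starts on the closed lid, its handle pointing any way round.
- mug_grip (a point): Middle of the upright part of the mug's handle: an upright round bar 12 mm thick, 44 mm long, 80 mm from the mug's axis towards the mug's +y and 48 mm above its underside, with a 32 mm free gap to the mug wall; pinch it from above across the mug's x.
- mat: Round cork mat, fixed, diameter 170 mm, 8 mm thick. Origin: centre of its underside, on the counter.
- sugar_pot: Bystander: loose pale stoneware pot with wooden lid knob, diameter 96 mm, 115 mm high. Origin: centre of its underside.
- pasta_jar: Bystander: loose clear jar with yellow contents and black lid, diameter 88 mm, 132 mm high. Origin: centre of its underside.
- bean_jar: Bystander: loose clear jar with beige contents and black lid, diameter 96 mm, 97 mm high. Origin: centre of its underside.
- soap: Bystander: loose amber bottle, diameter 60 mm, 150 mm high. Origin: centre of its underside.
- planter: Bystander: loose white plant pot with green leaves, pot diameter 90 mm and 75 mm high, leaves to about 140 mm. Origin: centre of its underside.

How it is judged:
By the outcome, as a careful person would: the job done as asked, in the order asked, and still so for the second after the job is handed in, while the arm keeps its last pose, push and grip.
It also fails if it takes over 64 s, if anything falls off the work surface, if the arm or the gripper's body presses on something with over 40 N, if the wrist force passes 120 N, or if a joint passes its speed limit or range.

## Working session

There is one attempt and no reset: what is moved stays moved. The work goes in short steps, each a Python script; the robot and the scene stay as the last script left them, time stands still between calls to the robot, and variables do not carry over. Pictures are saved under pics/ and viewed, about 8 in all and at most 12, crops included, and the job is handed in when it is done.

```bash
mkdir -p pics; python3 - <<'E'
from rig import manip as m
import cv2,numpy as np,pickle
d={}
for n in ("scene","top"):
    c=m.camera(n); d[n]=c; cv2.imwrite(f"pics/{n}0.png",c["image"][:,:,::-1])
    print(n,c["fx"],c["fy"],c["cx"],c["cy"]); print(np.round(c["cam_to_world"],4).tolist())
pickle.dump(d,open("cams.pkl","wb"))
c=m.camera("wrist");print(np.round(c["mount"],4).tolist(),c["fx"]);print(m.get_time(),m.get_ee_rot(),m.get_width())
E
```

```text
scene 433.99613681108207 433.99613681108207 321.87495240555563 246.29401525998128
[[0.8544, 0.3575, -0.3772, 1.0316], [0.5196, -0.5781, 0.6291, -0.5702], [0.0068, -0.7335, -0.6797, 0.9264], [0.0, 0.0, 0.0, 1.0]]
top 513.1485659934775 513.1485659934775 314.59753420399375 227.04469203885876
[[-0.0227, -0.9975, 0.0671, 0.5048], [-0.9997, 0.0232, 0.007, 0.145], [-0.0085, -0.0669, -0.9977, 1.2343], [0.0, 0.0, 0.0, 1.0]]
[[-0.0011, -0.2882, 0.9576, -0.1205], [1.0, 0.0008, 0.0014, 0.0004], [-0.0011, 0.9576, 0.2882, -0.0733], [0.0, 0.0, 0.0, 1.0]] 380.041247256897
0.15 [ 0.27746208  1.55305256 -0.27932845] 0.08531904125989515
```

View pics/scene0.png

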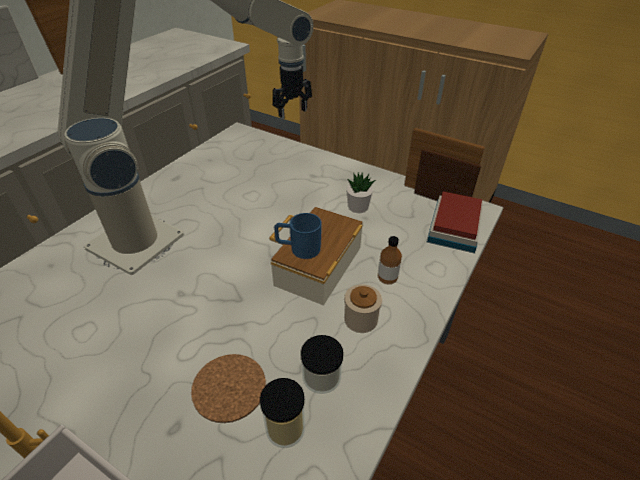

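View pics/top0.png

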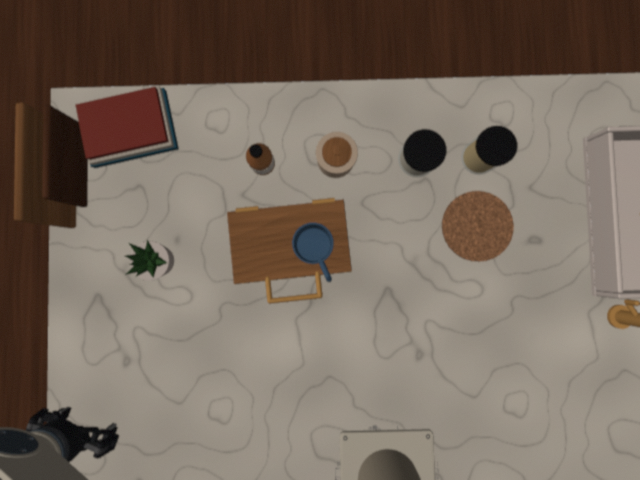

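The top view shows the mug at about (313,243), its handle end near (327,276), the lid handle bar running from (270,301) to (321,297), and the mat at (478,226). The jars are just beyond the mat. I'll enlarge the bin area in both views.

```bash
python3 - <<'E'
import cv2
a=cv2.imread("pics/top0.png")[190:310,220:360];b=cv2.imread("pics/scene0.png")[195:305,260:370]
a=cv2.resize(a,None,fx=4,fy=4,interpolation=cv2.INTER_CUBIC);b=cv2.resize(b,None,fx=4,fy=4,interpolation=cv2.INTER_CUBIC)
cv2.imwrite("pics/topc.png",a);cv2.imwrite("pics/scenec.png",b)
E
```

```text
(no output)
```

View pics/topc.png

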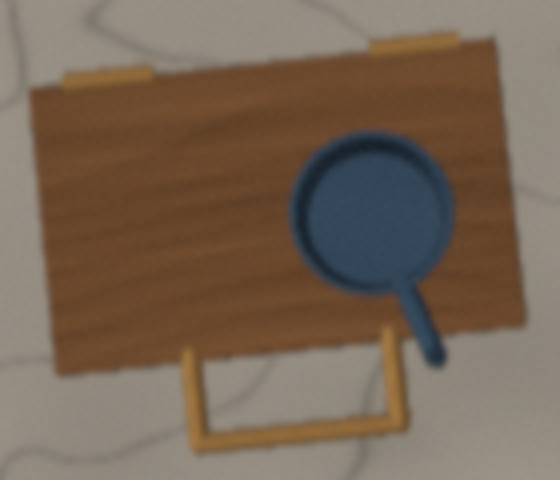

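View pics/scenec.png

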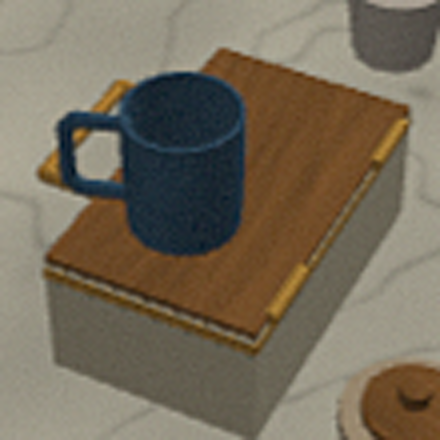

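Top crop: lid corners (30,90), (495,38), (526,325) and (57,375), bar ends (198,443) and (402,422), rim centre (373,213), handle bar (435,354). Scene crop: lid corners (408,105), (262,335), (45,262) and (222,50), rim centre (183,112), handle bar middle (70,154). Next I triangulate these.

```bash
cat > h.py <<'E'
import pickle,numpy as np,cv2
from scipy.spatial.transform import Rotation as R
d=pickle.load(open("cams.pkl","rb"))
def ray(n,uv):
    c=d[n];T=c["cam_to_world"];v=np.array([(uv[0]-c["cx"])/c["fx"],(uv[1]-c["cy"])/c["fy"],1])
    return T[:3,3],T[:3,:3]@v
def atz(n,uv,z):
    o,v=ray(n,uv);return o+v*(z-o[2])/v[2]
def tri(t,s):
    (o,v),(p,w)=ray("top",t),ray("scene",s)
    k=np.linalg.lstsq(np.c_[v,-w],p-o,rcond=None)[0];a,b=o+k[0]*v,p+k[1]*w
    return (a+b)/2,np.linalg.norm(a-b)
E
python3 - <<'E'
from h import *
np.set_printoptions(precision=4,suppress=True)
T=lambda a:np.array(a)/4+[219.6,189.6]
S=lambda a:np.array(a)/4+[259.6,194.6]
P={}
for k,t,s in [("BL",(30,90),(408,105)),("BR",(495,38),(262,335)),("FR",(526,325),(45,262)),("FL",(57,375),(222,50)),
 ("barR",(402,422),(42,176)),("rim",(373,213),(183,112)),("grip",(435,354),(68,150))]:
    P[k],e=tri(T(t),S(s));print(k,P[k],"err",round(e,4))
print("mat",*tri((478,226),(229,387)))
for z in (.178,.156): print("grip@",z,atz("top",T((435,352)),z), atz("scene",S((68,150)),.156))
print("rim top@.203",atz("top",T((373,213)),.203),"scene",atz("scene",S((183,112)),.203))
C={k:atz("top",T(t),.108)[:2] for k,t in dict(BL=(30,90),BR=(495,38),FR=(526,325),FL=(57,375)).items()}
print(C); print("bar@.104",atz("top",T((198,443)),.104),atz("top",T((402,422)),.104))
y=(C["BL"]-C["BR"]+C["FL"]-C["FR"]);x=(C["BL"]-C["FL"]+C["BR"]-C["FR"])
print("yaw from y",np.degrees(np.arctan2(-y[0],y[1])),"x",np.degrees(np.arctan2(x[1],x[0])),np.linalg.norm(y)/2,np.linalg.norm(x)/2,"ctr",sum(C.values())/4)
for n,uv,z in [("sugar",(337,152),.1),("bean",(425,150),.097),("pasta",(496,146),.132),("soap",(257,150),.15),("planter",(150,260),.08)]: print(n,atz("top",uv,z))
E
```

```text
BL [0.6187 0.3458 0.1062] err 0.001
BR [0.6436 0.0894 0.1043] err 0.0055
FR [0.4832 0.0752 0.0995] err 0.0015
FL [0.4621 0.3341 0.1015] err 0.0027
barR [0.431  0.1442 0.1006] err 0.0001
rim [0.5433 0.1571 0.1997] err 0.002
grip [0.4701 0.1265 0.1559] err 0.0011
mat [ 0.5825 -0.2381  0.0001] 0.0034702822303118172
grip@ 0.178 [0.4714 0.1266 0.178 ] [0.4706 0.1268 0.156 ]
grip@ 0.156 [0.4707 0.1262 0.156 ] [0.4706 0.1268 0.156 ]
rim top@.203 [0.5424 0.1564 0.203 ] scene [0.5463 0.1544 0.203 ]
{'BL': array([0.6181, 0.3452]), 'BR': array([0.6409, 0.088 ]), 'FR': array([0.4827, 0.0753]), 'FL': array([0.4613, 0.3322])}
bar@.104 [0.4224 0.2561 0.104 ] [0.4313 0.1442 0.104 ]
yaw from y 4.916366782915294 x 4.678549984787013 0.25801885915715217 0.1579988990598216 ctr [0.5507 0.2102]
sugar [0.7481 0.099  0.1   ]
bean [ 0.7484 -0.0982  0.097 ]
pasta [ 0.7459 -0.2448  0.132 ]
soap [0.7459 0.2721 0.15  ]
planter [0.5167 0.5252 0.08  ]
```

Heights, lid size (258 x 158 mm) and the grip-to-axis distance (79 mm) all agree with the text. I'll go above the mug handle, look through the wrist camera, and check IK for the lid arc.

```bash
cat >> h.py <<'E'
np.set_printoptions(precision=4,suppress=True)
def rot(x,y):
    x=np.array(x,float);x/=np.linalg.norm(x);y=np.array(y,float);y-=x*(x@y);y/=np.linalg.norm(y)
    return R.from_matrix(np.c_[x,y,np.cross(x,y)]).as_rotvec()
G=np.array([.4707,.1264,.156]); A=np.array([.5435,.156])
my=np.r_[(G[:2]-A)/np.linalg.norm(G[:2]-A),0]; mx=np.array([my[1],-my[0],0])
yaw=np.radians(4.8); bx=np.array([np.cos(yaw),np.sin(yaw),0]); by=np.array([-bx[1],bx[0],0]); bz=np.array([0,0,1.])
H=np.r_[[.5507,.2102]+.08*bx[:2],.100]
def lid(th,al,s=1):
    """TCP pose for lid angle th, tool al rad below horizontal when closed (turning with lid)"""
    c,sn=np.cos(th),np.sin(th)
    bar=H+bx*(-.205*c+.004*sn)+bz*(.205*sn+.004*c)
    t=bx*np.cos(al+th)-bz*np.sin(al+th); y=s*(bx*np.sin(al+th)+bz*np.cos(al+th))
    return bar-.003*t,rot(t,y),t
E
python3 - <<'E'
from h import *
from rig import manip as m
print(R.from_rotvec(m.get_ee_rot()).as_matrix())
for s in (1,-1):
    q=m.solve_ik(G+[0,0,.127],rot([0,0,-1],s*mx)); print("mug",s,q)
for s in (1,-1):
  for al in (.5,.8,1.1,1.57):
    print(s,al,[None if (q:=m.solve_ik(*lid(t,al,s)[:2])) is None else np.round(q,2).tolist() for t in (0,.5,1.05)])
s=1
m.move_to(G+[0,0,.127],rot([0,0,-1],s*mx))
p=m.get_position();e=m.get_ee_rot();c=m.camera("wrist");c["p"]=p;c["e"]=e
pickle.dump(c,open("w1.pkl","wb"));cv2.imwrite("pics/w1.png",c["image"][:,:,::-1]);print(p,m.get_time())
M=np.eye(4);M[:3,:3]=R.from_rotvec(e).as_matrix();M[:3,3]=p;W=np.linalg.inv(M@c["mount"])
for P in (G,G+[0,0,.022],np.r_[A,.203]):
    v=W@np.r_[P,1];print("expect px",v[0]/v[2]*c["fx"]+c["cx"],v[1]/v[2]*c["fy"]+c["cy"])
E
```

```text
[[-0.0004  0.3474  0.9377]
 [-0.0011  0.9377 -0.3474]
 [-1.     -0.0012 -0.    ]]
mug 1 [ 0.2379  0.1817  1.8987 -0.      1.0611 -1.719 ]
mug -1 [0.2379 0.1817 1.8987 0.     1.0611 1.4225]
1 0.5 [None, [0.53, 0.2, 2.26, -0.99, 0.28, 1.36], [0.36, 0.3, 1.74, -0.01, 1.08, 0.27]]
1 0.8 [None, [0.45, 0.22, 2.1, -0.18, 0.57, 0.5], [0.32, 0.44, 1.56, 0.07, 1.41, 0.22]]
1 1.1 [None, [0.39, 0.31, 1.93, 0.01, 0.92, 0.3], [0.3, 0.58, 1.41, 0.12, 1.72, 0.2]]
1 1.57 [[0.41, 0.44, 2.06, -0.0, 0.64, 0.33], [0.33, 0.52, 1.68, 0.12, 1.42, 0.2], [0.27, 0.81, 1.22, 0.2, 2.15, 0.2]]
-1 0.5 [[0.74, 0.79, 2.5, 3.75, 1.19, 0.1], [0.53, 0.2, 2.26, -0.99, 0.28, -1.79], None]
-1 0.8 [[0.63, 0.53, 2.43, 3.81, 0.63, -0.15], None, None]
-1 1.1 [None, None, None]
-1 1.57 [None, None, None]
[0.4707 0.1269 0.283 ] 2.1
expect px 319.6558584823351 233.94380441354286
expect px 319.55436037906935 243.90902862546602
expect px 319.4003601833988 376.8943979849073
```

View pics/w1.png

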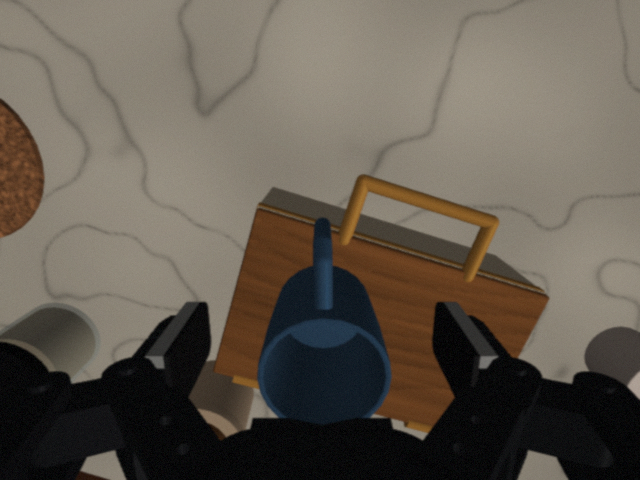

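The wrist view shows the handle bar at about (322,235) and the rim centre at (325,375), within 2–3 mm of prediction. The jaws straddle the handle. I'll shift 2 mm along the jaw axis, descend, grip and lift slightly.

```bash
python3 - <<'E'
from h import *
from rig import manip as m
G2=G+.002*mx
o=rot([0,0,-1],mx)
m.servo_line(np.r_[G2[:2],.163],o,rate=.1);print(m.get_position(),m.get_contact_force())
m.command_gripper(0.0,f_grip=40);print("w",m.get_width(),m.get_contact_force())
m.command_gripper(0.0,f_grip=100);print("w",m.get_width(),m.get_contact_force())
m.servo_line(np.r_[G2[:2],.173],o,rate=.03);print(m.get_contact_force(),m.get_torque())
m.servo_line(np.r_[G2[:2],.243],o,rate=.1);m.hold(.3);print(m.get_contact_force(),m.get_torque(),m.get_width(),m.get_time())
print("mat@.008",atz("top",(478,226),.008),atz("scene",(229,387),.008))
c=m.camera("scene");cv2.imwrite("pics/s2.png",cv2.resize(c["image"][120:320,220:460,::-1],None,fx=3,fy=3))
E
```

```text
[0.4704 0.1283 0.1635] [-0.1636 -0.0572  0.8817]
w 0.01104069324630335 [-0.9924 -0.1025  2.654 ]
w 0.009728959322614033 [-1.753  -0.7995  5.2805]
[ 0.4151  0.1159 -2.405 ] [-0.1208  0.1588  0.0226]
[-0.2204  0.6709 -3.1086] [-0.085   0.2092 -0.0085] 0.009905087297576408 5.9667
mat@.008 [ 0.5807 -0.2368  0.008 ] [ 0.5877 -0.2399  0.008 ]
```

View pics/s2.png

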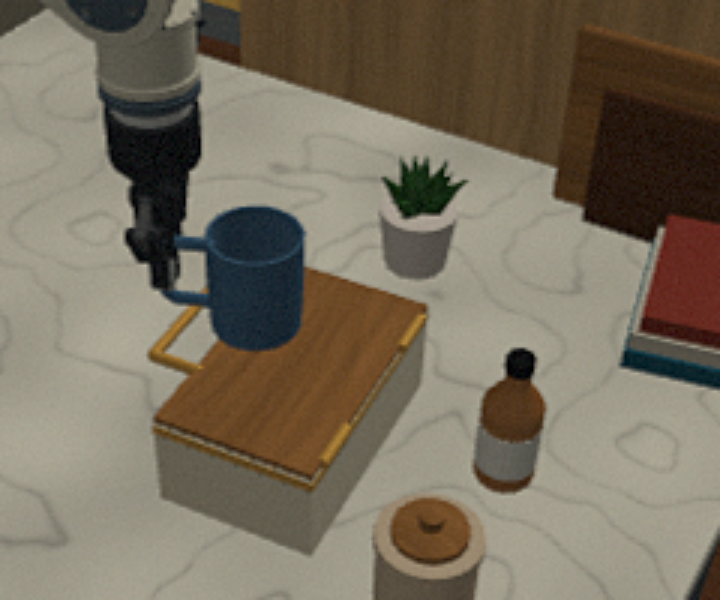

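The mug is held upright above the lid and the load reads about 3 N as expected. Next I carry it to the mat, with the handle turned towards the robot, and lower it until contact.

```bash
python3 - <<'E'
from h import *
from rig import manip as m
psi=R.from_euler('z',-38,degrees=True)
D=np.array([.583,-.2375]); off=psi.apply(np.r_[G[:2]-A,0])[:2]; xy=D+off
o=rot([0,0,-1],psi.apply(mx))
m.servo_line(np.r_[xy,.243],o,rate=.15)
m.servo_line(np.r_[xy,.085],rate=.12);m.servo_line(np.r_[xy,.070],rate=.05);m.hold(.3)
f0=m.get_contact_force();print(f0,m.get_torque(),m.get_width());z=.070
while z>.058:
    z-=.001;m.servo_line(np.r_[xy,z],rate=.02);f=m.get_contact_force()
    if f[2]-f0[2]>3: break
print("stop",z,f,m.get_position(),m.get_torque(),m.get_time())
c=m.camera("scene");cv2.imwrite("pics/s3.png",cv2.resize(c["image"][250:450,130:370,::-1],None,fx=3,fy=3))
E
```

```text
[-0.1053  0.5981 -3.257 ] [0.0329 0.2542 0.0195] 0.009717788246931511
stop 0.063 [-1.7712  0.5848  2.2674] [ 0.5075 -0.2161  0.0633] [ 0.1623  0.2994 -0.0071] 12.4417
```

View pics/s3.png

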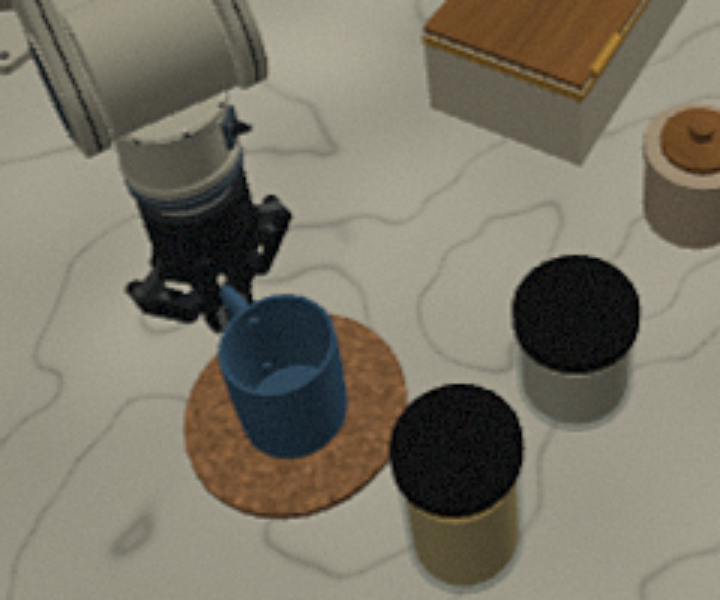

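The mug stands upright on the mat: contact came at TCP z = 0.063, as predicted, with the foot inside the cork disc. I'll release and retreat upward, check the bar pixels seen in w1 (ends about (364,181) and (494,220)) against the model, and scan tool angles for the lid.

```bash
python3 - <<'E'
from h import *
from rig import manip as m
p=m.get_position()
m.command_gripper(.03,f_grip=40);m.command_gripper(.085);m.hold(.2);print(m.get_width(),m.get_contact_force())
m.servo_line(p+[0,0,.03],rate=.06);m.servo_line(np.r_[p[:2],.26],rate=.2)
c=pickle.load(open("w1.pkl","rb"));M=np.eye(4);M[:3,:3]=R.from_rotvec(c["e"]).as_matrix();M[:3,3]=c["p"];W=np.linalg.inv(M@c["mount"])
for k in (-.049,.049):
    v=W@np.r_[H-.205*bx+.004*bz+k*by,1];print("bar end px",k,v[0]/v[2]*c["fx"]+c["cx"],v[1]/v[2]*c["fy"]+c["cy"])
th=np.linspace(0,1.05,8)
for a in (65,70,75,80,85,90):
    print(a,[m.solve_ik(*lid(t,np.radians(a))[:2]) is not None for t in th], m.solve_ik(lid(0,np.radians(a))[0]-.1*lid(0,np.radians(a))[2],lid(0,np.radians(a))[1]) is not None)
print(m.get_time())
c=m.camera("top");cv2.imwrite("pics/t4.png",cv2.resize(c["image"][100:300,360:600,::-1],None,fx=3,fy=3))
E
```

```text
0.08477429563642216 [-0.5079 -0.0013  0.0674]
bar end px -0.049 367.98149082164116 181.00528428255518
bar end px 0.049 481.9797520071246 217.1276957025579
65 [False, True, True, True, True, True, True, True] True
70 [True, True, True, True, True, True, True, True] True
75 [True, True, True, True, True, True, True, True] True
80 [True, True, True, True, True, True, True, True] True
85 [True, True, True, True, True, True, True, True] True
90 [True, True, True, True, True, True, True, True] True
15.25
```

View pics/t4.png

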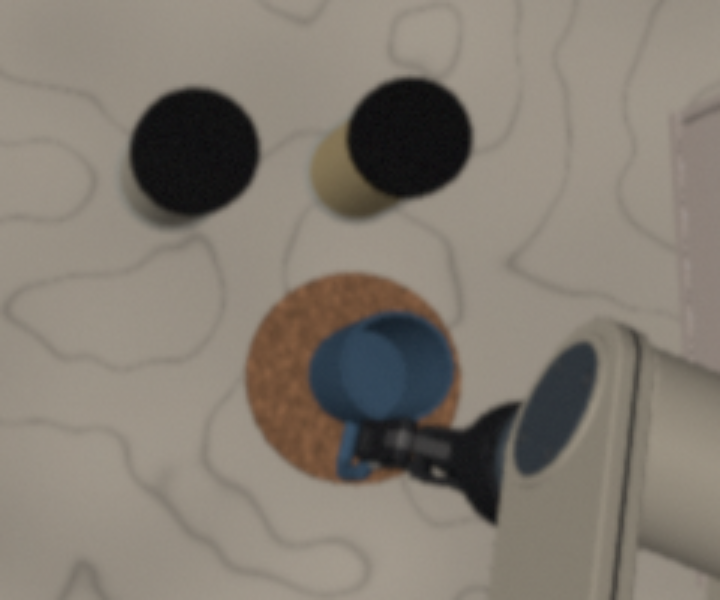

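From above, the released mug stands upright well within the mat. The jars have not moved, and the lid-bar model matches the wrist picture to about 3 mm. Next I grip the lid bar at 75° below horizontal.

```bash
python3 - <<'E'
from h import *
from rig import manip as m
a=np.radians(75)
p,o,t=lid(0,a)
m.move_to(p-.12*t,o)
m.command_gripper(.042,f_grip=35)
print(m.get_position(),m.get_contact_force(),m.get_time())
m.servo_line(p-.04*t,rate=.12);print(m.get_contact_force())
c=m.camera("wrist");cv2.imwrite("pics/w5.png",c["image"][:,:,::-1])
print([np.round(m.solve_ik(*lid(x,a)[:2]),2).tolist() for x in (0,.1,.2,.5,.8,1.05)])
E
```

```text
[0.3945 0.197  0.2228] [ 0.2316  0.4594 -0.1287] 17.75
[-0.0173 -0.2209  0.3786]
[[0.47, 0.4, 2.2, -0.32, 0.32, 0.68], [0.45, 0.37, 2.13, -0.12, 0.49, 0.47], [0.42, 0.35, 2.06, -0.03, 0.67, 0.36], [0.36, 0.4, 1.82, 0.07, 1.15, 0.24], [0.31, 0.53, 1.55, 0.12, 1.59, 0.2], [0.28, 0.68, 1.31, 0.15, 1.92, 0.19]]
```

View pics/w5.png

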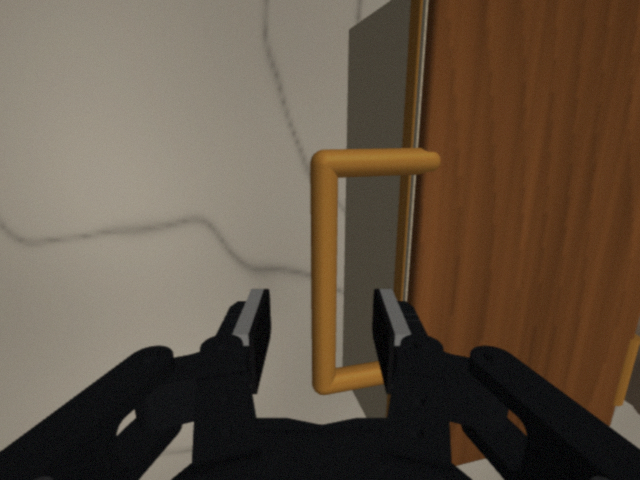

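The bar is at column 324, centred between the fingers (270 and 373), and the gap to the lid is clear. I'll go on in, grip, and lift along the arc while watching the force.

```bash
python3 - <<'E'
from h import *
from rig import manip as m
a=np.radians(75)
p,o,t=lid(0,a)
m.servo_line(p,rate=.06);print("in",m.get_contact_force())
m.command_gripper(0,f_grip=40);print("grip",m.get_width(),m.get_contact_force(),m.get_torque())
for th in np.r_[.03,.07,np.arange(.15,1.04,.1),1.05]:
    q,oo,_=lid(th,a)
    m.servo_line(q,oo,rate=.06)
    f=m.get_contact_force();print(round(th,2),f,round(m.get_width(),4))
    if np.linalg.norm(f)>35: print("STOP");break
m.hold(.5);print(m.get_position(),q,m.get_contact_force(),m.get_torque(),m.get_time())
c=m.camera("scene");cv2.imwrite("pics/s6.png",c["image"][:,:,::-1])
E
```

```text
in [-0.3888  0.5843  0.0492]
grip 0.010749224013310485 [ 3.6032 -3.0205  2.3962] [-0.446  -0.5383 -0.1496]
0.03 [ 5.5559 -2.7066 -2.2718] 0.0106
0.07 [ 6.4097 -2.9566 -2.8082] 0.0105
0.15 [ 7.748  -1.6991 -3.0935] 0.01
0.25 [ 7.3597 -0.2967 -4.1169] 0.0105
0.35 [ 8.3153  1.8239 -5.0828] 0.0103
0.45 [ 8.3841  1.8417 -5.0795] 0.0105
0.55 [ 7.4832  1.8893 -6.2177] 0.0099
0.65 [ 7.7445  2.261  -6.9587] 0.0107
0.75 [ 6.2822  2.2277 -7.3751] 0.0106
0.85 [ 5.4244  2.2556 -7.8442] 0.01
0.95 [ 3.8801  0.8008 -8.1984] 0.0101
1.05 [ 3.9387  2.1808 -7.6911] 0.0103
[0.5342 0.2089 0.2816] [0.5344 0.2088 0.2819] [  5.0259   2.0454 -10.1618] [ 0.3541 -2.0233 -0.2378] 25.7
```

View pics/s6.png

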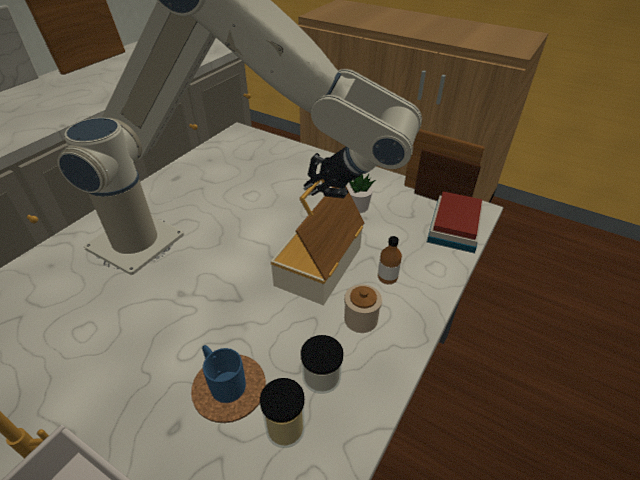

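The mug is upright on the mat at (224,375), the lid is up with the hand on its bar, and the bystanders are in place. One independent check remains: the lid angle, from its corners in the scene picture.

```bash
python3 - <<'E'
from h import *
from rig import manip as m
c=d["scene"];W=np.linalg.inv(c["cam_to_world"])
im=cv2.resize(cv2.imread("pics/s6.png")[150:310,250:390],None,fx=4,fy=4,interpolation=cv2.INTER_CUBIC)[:600]
for deg,col in ((50,(0,0,255)),(60,(0,255,0)),(70,(255,0,0))):
    t=np.radians(deg)
    for s in (-.13,.13):
        x,z=-.16,.008
        P=H+bx*(x*np.cos(t)+z*np.sin(t))+bz*(-x*np.sin(t)+z*np.cos(t))+by*s
        v=W@np.r_[P,1];u=((v[:2]/v[2]*c["fx"]+[c["cx"]-249.6,c["cy"]-149.6])*4)
        print(deg,s,u);cv2.circle(im,tuple(int(k) for k in u),4,col,1)
cv2.imwrite("pics/s6c.png",im)
p=m.get_position()+.003*R.from_rotvec(m.get_ee_rot()).as_matrix()[:,0]-H
print("angle from TCP",np.degrees(np.arctan2(p[2],-p@bx)-np.arctan2(.004,.205)),"radius",np.hypot(p[2],p@bx))
E
```

```text
50 -0.13 [153.866  326.6822]
50 0.13 [335.2376 114.099 ]
60 -0.13 [186.7553 319.6821]
60 0.13 [366.1494 104.9913]
70 -0.13 [224.2094 319.0845]
70 0.13 [400.5914 101.7149]
angle from TCP 60.08820972627071 radius 0.20482641386315062
```

View pics/s6c.png

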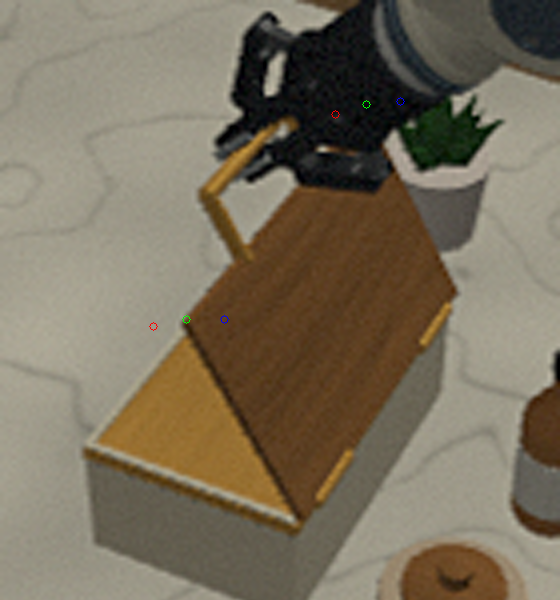

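The lid's visible front corner at (185,325) lies on the 60° mark, at (187,320), and the arm's own pose gives 60.1°. I'm handing in.

```bash
python3 -c "
from rig import manip as m
print(m.get_time(),m.get_width(),m.get_contact_force());m.sign_off()"
```

```text
25.75 0.010473908877581987 [  4.95724625   1.25908939 -11.41174278]
the job is handed in; nothing more can be done
```

The mug is standing upright on the cork mat with nothing holding it, and the arm is holding the bin's lid open at about 60°. I handed the job in at 25.8 s of the 64 s allowed.

- **Mug:** I gripped it by its handle, carried it level and lowered it until it touched the mat, at the height I had predicted. The pictures taken afterwards show it upright, about 7 mm from the mat's centre, well inside its edge.
- **Lid:** I lifted it by the bar of its handle. The arm's own position gives 60.1°, and the visible front corner of the lid in the scene picture falls on the 60° mark.
- **Forces:** The highest wrist force I read was about 12 N, against the limit of 120 N. I only sampled it between moves.
- **Everything else:** The jars, sugar pot, soap and planter look unmoved in the last picture.

No check failed. The largest disagreements between views were 3–7 mm, for the mat's centre and the lid bar's position along its length, and neither affected the result.

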